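# Open the dust extractor's filter door and hold it for the filter change

### The arm

A 6-joint arm with a two-finger parallel gripper is mounted at the origin on the work surface. World frame = base frame: x ahead of the robot, y to its left, z up, the work surface at z = 0. Lengths are in mm, angles in rad, forces in N, time in s.
With the tool pointing down it reaches from about 275 to 825 mm from the base axis. Payload 4.9 kg.
Tool frame: the origin (TCP) lies between the finger pads, 19 mm behind the fingertips; this is the grasp point; z points along the fingers, y is the line along which they close (so a half turn about z gives the same grasp; the last joint's range is limited). The gripper opens to 85 mm and grips with 20 to 120 N. Pads are 22 mm wide; open, the fingers measure 114 mm over their backs; the gripper's body (76 mm by 85 mm) begins 54 mm behind the grasp point. The pads swing forward as they close: fully open they stand 13 mm farther back than shut.
Start: joints at [-1.313, 0.326, -0.193, 1.052, 0, 1.437], TCP at [210.032, -508.336, 249.981] pointing down, gripper open.
Joint ranges: [-2.65, 2.65], [-0.97, 1.79], [-1.3, 1.35], [-1.93, 2.1], [-1.47, 1.37], [-3.14, 3.14]. Speed limits (rad/s): [2.57, 2.57, 3.14, 3.14, 3.14, 3.14].

### API

Orientations are given as a rotation vector (axis times angle).
In Python, from rig import arm gives the robot as it stands.
- The arm moves only by the shell command python3 -m pendant 'ROWS' [OPENING] [FORCE]. ROWS is JSON, one flat list of numbers, 4 for each row, row after row: the shift along the tool's x, y, z in m, then the turn about the tool's z in rad. In form: [x, y, z, spin, x, y, z, spin, ...]. A call has 1 to 5 rows; each row is the pose to reach, as a shift and turn from the pose commanded when the call began, along the tool's axes at that moment; what a row does not reach only later rows make up. A row lasts 1/8 s, in which the tool goes at most 62.5 mm and 10.7 degrees, less where a joint would pass 70% of its speed; a pose out of reach is approached as far as the arm can. A call with a gripper value outside its range is refused whole. OPENING is the finger opening in m, from 0 to 0.0854, set as the call begins (- or left out, the last holds). The fingers move at their own pace and stop on an object; FORCE is the grip in N (left out, the last holds). Time passes only in rows, so rows that repeat a pose let the fingers close. It gives the time, the measured TCP pose, the force, the opening and the grip force at its end, in the units of the state.
- arm.get_obs(): the state, without advancing time (a new reading comes with each control period).
- arm.read_camera(name): name is "scene" or "top" or "wrist"; returns the picture (480x640x3 uint8, red, green, blue); there is no depth.
- arm.camera_info(name): a dict with "fx", "fy", "cx", "cy" (pixels), "world_to_cam" (4x4, takes a point from world to camera coordinates). Camera axes: x right, y up, looking along -z (the intrinsics and any distortion apply to the point x, -y, -z); pixel columns grow to the right and rows downward; lengths in mm; the calibration is good to about 2 mm. A picture is of the moment at which its call begins: read the wrist's pose just before it. camera_info takes no time and is no camera call; for the wrist camera it gives the pose at the moment of the call.
- arm.sign_off(): hands the job in; it is judged then, once.
The state is a dict: "time_s": time; "q": joint angles; "qd": joint speeds; "tau": joint torques, N m; "position": TCP position; "ee_rot": TCP orientation; "ft_force": force on the tool from outside, world axes, zero at the start; "wrist_torque": the same for the moment, N m; "gripper_width": finger opening in mm; "finger_force": force on a finger pad.
Only numpy, scipy, OpenCV 4.12 (cv2) and the standard library are available. Lean on these libraries where they do the work, as an engineer would, in place of code of your own. Each camera call takes 0.05 s, during which the arm holds its last target. There are 200 camera calls.

### The job

The filter of the bench dust extractor is full of gold dust and I am about to draw it out. First squeeze the two wings of the slide bolt on top of the housing to free the door, then squeeze the sprung latch on the door's front and swing the door open past its half-open check until it stands wide, at least 75 degrees. The door is sprung shut, so finish with the gripper still holding it wide open: do not let go. Leave the file, the pliers and the bur box lying where they are.

Things in the scene. Friction and masses are not known exactly. Their poses are not given: they have to be found in the camera images.
- extractor: Bench dust extractor: grey sheet-steel housing 270 wide (y) x 200 deep (x) x 180 high on 12 mm feet, flat top 192 mm above the bench; fixed. Origin: centre of the footprint, at bench height. Its -x side is the front with the door, turned roughly to the robot; +x the back with the hose; +y the hinge side (left seen from the robot); z up.
- bolt_grip (a point): Put the TCP here: middle between two upright wings of the slide bolt on the housing top, 32 mm above that top; axes as the housing. Wings: dark plates 26 (x) x 6 (y) x 34 high, reaching 17 mm above and below this point, outer faces 64 mm apart along y. A steel base plate 90 mm long (y) lies 26 mm below. Fixed 40 mm in front of the housing's centre, 25 mm to -y.
- bolt (a joint): Slide bolt, m: 0 = shot through the eye of the door's hasp (door locked), 0.012 = fully drawn; hasp free from 0.009. Its wings are geared together: squeezed along y, each moves in by this much (64 mm apart to 40), 4 to 6 N on each, and the rod to -y draws back. No spring: it stays where it is left.
- latch_grip (a point): Put the TCP here: middle between the wings of the sprung latch on the door's front; moves with the door. 182 mm above the bench, 30 mm before the door's face, 150 mm from the hinge along the door. Wings: dark upright plates 40 deep x 6 thick x 50 high (31 mm below to 19 above this point), outer faces 56 mm apart along the door's width, 60 over the beads on their front edges.
- latch (a joint): Door latch, m: 0 = sprung out into its keeper, 0.009 = fully squeezed; door free from 0.007. The wings are geared together: squeezed along the door's width, each moves in by this much (56 mm apart to 38), 3 to 5.5 N on each; let go, they spring back. Kept squeezed, they serve as the door's handle.
- door_hinge (a point): Point on the door's upright hinge axis, at the height of latch_grip, 182 mm above the bench. Fixed to the housing, at the +y end of its front: 110 mm in front of the housing's centre and 112 mm to +y.
- door (a joint): Door angle, rad: 0 shut; grows as the door swings out towards the robot, clockwise from above, about the upright axis through door_hinge; stop at 1.75. Damped; a spring pulls it shut (0.16 N m shut, 0.43 at 1.35). The check, a spring roller on a cam at the hinge, resists from 0.35 to 0.6 with up to 0.65 N m more. Let go when wide, the door falls back to about 0.8.
- door_panel: The door with latch: grey plate 219 wide x 164 high x 14 thick, 22 to 186 mm above the bench; a steel hasp on its top edge near the free end (up to 220 mm above the bench) reaches back over the housing. Origin: on the hinge axis at bench height; axes those of the housing when shut, the door stretching to -y.
- file: Needle file with pear-shaped wooden handle, 200 mm long, 27 mm high, lying along its own x; beside the front right of the extractor. Origin under its middle. Leave alone.
- pliers: Side-cutting pliers with plastic-dipped handles, 150 mm long, 11 mm high, lying along its own x; right of the extractor. Origin under the pivot. Leave alone.
- bur_box: Small clear box of burs on a plastic foot, 60 x 44 x 62 mm high, left of the extractor. Origin under its centre. Leave alone.

How it is judged:
By the outcome, as a careful person would: the job done as asked, in the order asked, and still so for the second after the job is handed in, while the arm keeps its last pose, push and grip.
It also fails if it takes over 45 s, if anything falls off the work surface, if the arm or the gripper's body presses on something with over 40 N, if the wrist force passes 120 N, or if a joint passes its speed limit or range.

## Working session

There is one attempt and no reset: what is moved stays moved. The work goes in short steps, Python scripts to look and compute and a shell command to move; the robot and the scene stay as the last step left them, time stands still between calls to the robot, and variables do not carry over. Pictures are saved under pics/ and viewed, at most 10 in all, crops included, and the job is handed in when it is done.

```bash
ls; mkdir -p pics
python3 - <<'E'
from rig import arm
import cv2,numpy as np
for n in("scene","top"):
    im=arm.read_camera(n); cv2.imwrite(f"pics/{n}0.png",im[:,:,::-1])
    i=arm.camera_info(n); print(n,{k:(np.round(v,3).tolist() if k=='world_to_cam' else v) for k,v in i.items()})
o=arm.get_obs();print(o)
E
```

```text
pics
scene {'fx': 603.6662827869321, 'fy': 603.6662827869321, 'cx': 322.70026265539184, 'cy': 240.93149329880092, 'world_to_cam': [[-0.826, 0.563, -0.003, 506.636], [-0.481, -0.703, 0.524, 206.235], [0.293, 0.434, 0.852, -1421.214], [0.0, 0.0, 0.0, 1.0]]}
top {'fx': 493.12648779304175, 'fy': 493.12648779304175, 'cx': 318.08410771621067, 'cy': 244.23376510963803, 'world_to_cam': [[0.005, -1.0, -0.029, 20.781], [0.999, 0.003, 0.045, -593.076], [-0.045, -0.03, 0.999, -1076.308], [0.0, 0.0, 0.0, 1.0]]}
{'time_s': 0.1, 'q': array([-1.31318651e+00,  3.26868373e-01, -1.93498322e-01,  1.05195896e+00,
        1.13234424e-05,  1.43654282e+00]), 'qd': array([-0.00068355, -0.00113129,  0.00069246, -0.00298098, -0.00026682,
       -0.00027915]), 'tau': array([ 3.15227117e-04, -4.44240403e+01,  2.63037300e+01,  7.93230924e-03,
       -1.96786186e-04, -1.25323078e-05]), 'position': array([ 209.91341031, -507.84398149,  249.27536692]), 'ee_rot': array([-3.07998578e+00, -6.11309377e-01,  1.30256646e-04]), 'ft_force': array([-0.3488944 ,  0.0574725 ,  0.30632361]), 'wrist_torque': array([ 0.0176277 ,  0.0167228 , -0.02701337]), 'finger_force': 0.0, 'gripper_width': 85.27730177830918}
```

View pics/scene0.png

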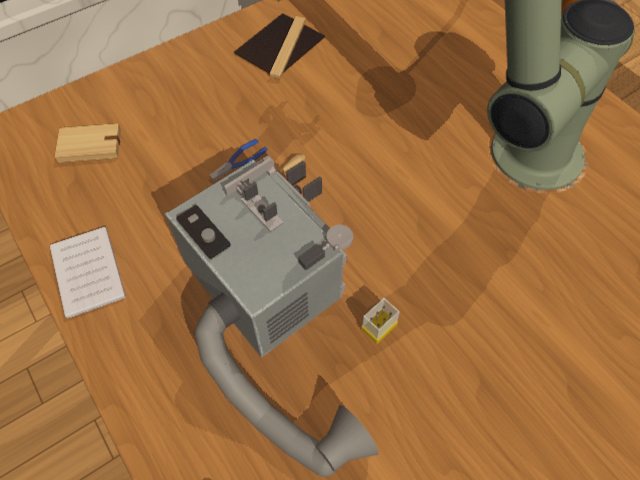

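View pics/top0.png

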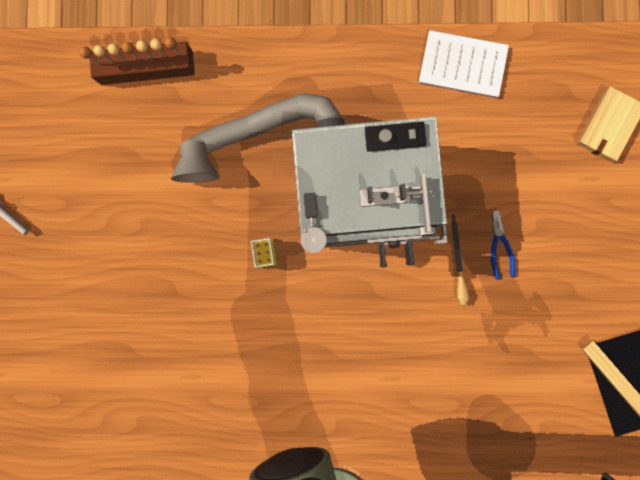

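The scene view shows the housing around (255,240), with bolt wings near (250,190) and (270,212) and latch wings near (296,173) and (313,188). In the top view the housing corners are about (293,129) and (437,118), the bolt is near (390,195), the latch wings near (382,255) and (409,253), and the hinge disc at (314,239). Next I'll enlarge both.

Run:
```python
import cv2,numpy as np
a=cv2.imread("pics/scene0.png")[145:285,160:360]; b=cv2.imread("pics/top0.png")[110:275,285:460]
def g(c,k,x0,y0):
    c=cv2.resize(c,None,fx=k,fy=k,interpolation=cv2.INTER_CUBIC)
    for v in range(0,c.shape[1]//k,20): cv2.putText(c,str(x0+v),(v*k,8),0,.32,(0,0,255),1); cv2.line(c,(v*k,8),(v*k,14),(0,0,255),1)
    for v in range(0,c.shape[0]//k,20): cv2.putText(c,str(y0+v),(0,v*k+4),0,.32,(0,0,255),1); cv2.line(c,(20,v*k),(28,v*k),(0,0,255),1)
    return c
cv2.imwrite("pics/sc.png",g(a,4,160,145)); cv2.imwrite("pics/tc.png",g(b[:,:],3,285,110))
```

```text
(no output)
```

View pics/sc.png

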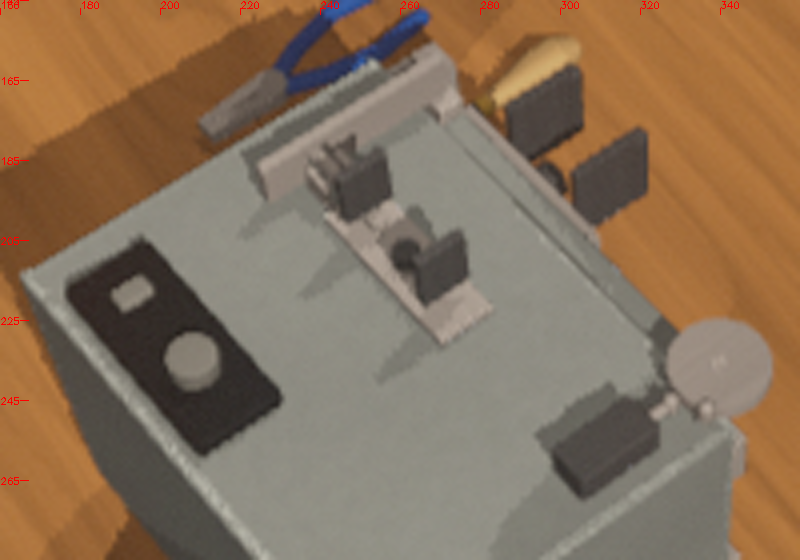

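View pics/tc.png

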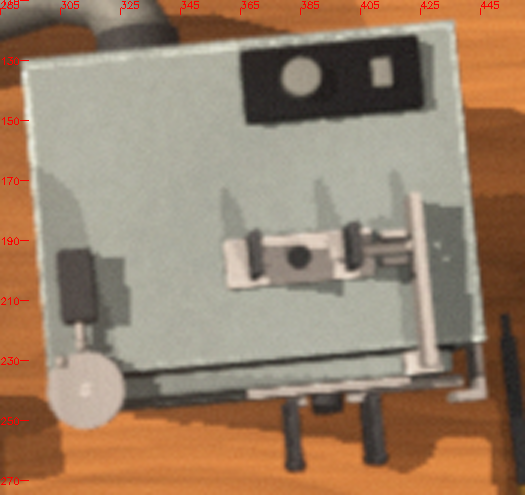

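```bash
cat > h.py <<'E'
import numpy as np
from rig import arm
def ray(n,p,info=None):
    i=info or arm.camera_info(n); M=np.array(i['world_to_cam']); R=M[:3,:3]
    d=R.T@np.array([(p[0]-i['cx'])/i['fx'],-(p[1]-i['cy'])/i['fy'],-1.]); return -R.T@M[:3,3],d/np.linalg.norm(d)
def tri(rays):
    A=sum(np.eye(3)-np.outer(d,d) for o,d in rays); b=sum((np.eye(3)-np.outer(d,d))@o for o,d in rays)
    x=np.linalg.solve(A,b); return x,[np.linalg.norm(np.cross(x-o,d)) for o,d in rays]
def plane(r,z): o,d=r; return o+d*(z-o[2])/d[2]
E
python3 - <<'E'
from h import *
np.set_printoptions(precision=1,suppress=True)
for n in("scene","top"): print(n,arm.camera_info(n).keys(),ray(n,(320,240))[0])
P={'back-y':((166,213),(436.7,117.3)),'front+y':((342.5,252.5),(301.7,232.7)),'front-y':((253.7,160.5),(446,224)),
'disc':((339.5,235.5),(313.7,240)),'bolt+':((270.2,206.7),(370,194.7)),'bolt-':((249.9,186.2),(402.7,192)),
'lat+':((312,183),(382.7,255)),'lat-':((295.8,166.5),(409.7,252.3)),'haspback':((225.5,184),(422.5,174.5)),'haspfront':((268.5,157),(428.5,231))}
X={}
for k,(s,t) in P.items():
    x,e=tri([ray('scene',s),ray('top',t)]); X[k]=x; print(k,x,np.array(e))
print('on z192',plane(ray('top',(436.7,117.3)),192),plane(ray('top',(293,132)),192),plane(ray('top',(446,224)),192))
v=X['lat+']-X['lat-'];print('latch yaw',np.degrees(np.arctan2(-v[0],v[1])))
v=X['bolt+']-X['bolt-'];print('bolt yaw',np.degrees(np.arctan2(-v[0],v[1])))
E
```

```text
scene dict_keys(['fx', 'fy', 'cx', 'cy', 'world_to_cam']) [ 933.8  476.8 1104.4]
top dict_keys(['fx', 'fy', 'cx', 'cy', 'world_to_cam']) [ 544.1   -9.1 1102. ]
back-y [ 822.5 -202.   189.1] [0. 0.]
front+y [605.4  49.2 190.2] [1.3 1.3]
front-y [ 624.4 -219.4  184.7] [1. 1.]
disc [592.8  25.1 203. ] [0.7 0.7]
bolt+ [671.2 -75.  236.7] [0.9 0.9]
bolt- [ 676.9 -133.   236.2] [1.9 1.9]
lat+ [ 566.3 -101.2  197.9] [1.1 1.1]
lat- [ 571.1 -149.8  200.4] [0.9 0.9]
haspback [ 708.8 -168.9  227.7] [1.1 1.1]
haspfront [ 609.5 -180.4  223.9] [2.2 2.2]
on z192 [ 821.6 -201.4  192. ] [794.9  65.8 192. ] [ 623.  -217.1  192. ]
latch yaw 5.702929915178674
bolt yaw 5.583259628138633
```

The enlarged crops show the bolt wing tops at scene (264–276,203–210) and (243–256,182–190), and in the top view at (370,195) and (403,192). The latch wings are at top (383,255) and (410,252), and the hasp bar is at about column 425. The triangulated heights (237, 199, 190) match the text, and the yaw is about 5.6°. The half turn that leaves wrist range for the door swing needs a spin of about -2.85 rad from the start.

```bash
cat >> h.py <<'E'
from scipy.spatial.transform import Rotation as Ro
def cur():
    o=arm.get_obs(); return o,Ro.from_rotvec(o['ee_rot'])
def delta(p,xyaw):
    """shift in tool axes (m) and spin to reach p (mm) with tool x axis at yaw xyaw (rad)"""
    o,R=cur(); m=R.as_matrix(); y=np.arctan2(m[1,0],m[0,0])
    s=-((xyaw-y+np.pi)%(2*np.pi)-np.pi)
    return np.round(np.r_[m.T@(np.array(p)-o['position'])/1000,s],4)
E
python3 -m pendant '[0.05,-0.02,-0.06,-0.18, 0.10,-0.04,-0.1,-0.36, 0.15,-0.055,-0.1,-0.54, 0.2,-0.075,-0.1,-0.72, 0.25,-0.09,-0.1,-0.9]' 0.0854 30
python3 -c "
from h import *
print(delta([640,-108,350],np.pi+.098))"
```

```text
time_s: 0.72
position: [408.0, -327.9, 350.2]
ee_rot: [2.502, 1.899, 0.0]
ft_force: [0.0, -0.8, -0.6]
gripper_width: 85.5
finger_force: 0.0
[ 2.7430e-01  1.6430e-01  3.0000e-04 -1.9413e+00]
```

```bash
python3 -m pendant '[0.05,0.03,0,-0.18, 0.1,0.06,0,-0.36, 0.15,0.09,0,-0.54, 0.20,0.12,0,-0.72, 0.25,0.15,0,-0.9]'
python3 -c "
from h import *
print(delta([640,-108,350],np.pi+.098))"
```

```text
time_s: 1.35
position: [620.8, -129.1, 349.5]
ee_rot: [-1.428, -2.798, 0.0]
ft_force: [-0.3, -1.2, 0.3]
gripper_width: 85.4
finger_force: 0.0
[ 5.8000e-03  2.7900e-02 -5.0000e-04 -1.0417e+00]
```

```bash
python3 -m pendant '[0.001,0.006,0,-0.18, 0.002,0.012,0,-0.36, 0.003,0.018,0,-0.54, 0.005,0.024,0,-0.72, 0.006,0.028,0,-0.9]'
python3 -m pendant '[0,0,0,-0.14, 0,0,0,-0.14]'
python3 - <<'E'
from h import *; import cv2
print(delta([640,-108,350],np.pi+.098), cur()[0]['position'],cur()[0]['q'])
i=arm.camera_info('wrist'); np.save('w1.npy',[i['fx'],i['fy'],i['cx'],i['cy']]); np.save('w1m.npy',i['world_to_cam'])
cv2.imwrite('pics/w1.png',arm.read_camera('wrist')[:,:,::-1]); print(ray('wrist',(i['cx'],i['cy'])))
E
```

```text
time_s: 1.98
position: [639.0, -109.2, 349.3]
ee_rot: [-0.068, -3.14, -0.001]
ft_force: [0.9, 0.2, -0.2]
gripper_width: 85.6
finger_force: 0.0
time_s: 2.22
position: [638.9, -109.4, 349.4]
ee_rot: [0.139, -3.137, -0.001]
ft_force: [-0.1, 0.7, 0.3]
gripper_width: 85.5
finger_force: 0.0
[-0.0013  0.0013 -0.0006 -0.0094] [ 638.86804379 -109.39987605  349.35565643] [-2.83391428e-01  4.86328052e-01  3.00556056e-01  1.38622055e+00
 -4.90171781e-07 -3.72005173e-01]
(array([ 566.76555138, -115.87473141,  473.9119582 ]), array([ 0.28299391,  0.0258389 , -0.95877359]))
```

View pics/w1.png

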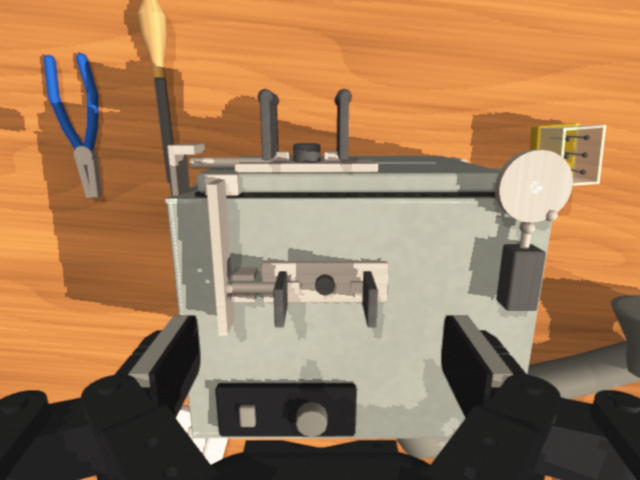

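The wrist view shows the bolt wings' back top edges near (280,326) and (371,326), the latch beads at (268,96) and (344,95), the hasp bar at columns 210–228, and the hinge disc at (535,186).

Run:
```python
from h import *
np.set_printoptions(precision=1,suppress=True)
f=np.load('w1.npy'); I=dict(fx=f[0],fy=f[1],cx=f[2],cy=f[3],world_to_cam=np.load('w1m.npy'))
w=lambda p:ray('wrist',p,I)
a,b=plane(w((280.5,326)),241),plane(w((371.5,326)),241)
yaw=.098; ex=np.array([np.cos(yaw),np.sin(yaw),0]); ey=np.array([-np.sin(yaw),np.cos(yaw),0])
print('wing back tops',a,b,np.linalg.norm(a-b),'grip',(a+b)/2-13*ex)
a,b=plane(w((268,96)),201),plane(w((344,95)),201)
print('beads',a,b,np.linalg.norm(a-b),(a+b)/2)
print('disc tri',tri([w((535,186)),ray('top',(313.7,240)),ray('scene',(339.5,235.5))]))
print('bolt+ tri',tri([w((371.5,326)),ray('scene',(264,210.5))]),'bolt- tri',tri([w((280.5,326)),ray('scene',(243.5,190.5))]))
print('bead tri',tri([w((268,96)),ray('scene',(305,161.5)),ray('top',(410.5,264))]),tri([w((344,95)),ray('scene',(321,178)),ray('top',(383,266))]))
print('hasp',plane(w((213,178)),220),plane(w((222,334)),220),plane(w((228,334)),220))
c,d=plane(w((190,199)),192),plane(w((495,195)),192);print('front edge',c,d,np.arctan2(c[0]-d[0],d[1]-c[1]))
```

```text
wing back tops [ 690.1 -129.6  241. ] [685.  -72.9 241. ] 56.955397224873444 grip [ 674.6 -102.5  241. ]
beads [ 553.4 -149.7  201. ] [ 548.5 -102.5  201. ] 47.405227887011165 [ 550.9 -126.1  201. ]
disc tri (array([593.1,  26.1, 205.8]), [np.float64(0.8820763843217797), np.float64(1.229318304255062), np.float64(1.197728993600201)])
bolt+ tri (array([685.7, -72.8, 239.7]), [np.float64(0.16924754518925347), np.float64(0.16924754518890198)]) bolt- tri (array([ 692.5, -130.5,  237.9]), [np.float64(0.9814579053810673), np.float64(0.9814579053810506)])
bead tri (array([ 551.2, -150.1,  201. ]), [np.float64(2.232431492878084), np.float64(0.2377617871734104), np.float64(2.0163704466884638)]) (array([ 546.8, -101.8,  197.8]), [np.float64(1.6184165319768664), np.float64(0.3458918875415179), np.float64(1.6240375429084364)])
hasp [ 604.6 -178.3  220. ] [ 710.9 -170.5  220. ] [ 710.5 -166.4  220. ]
front edge [ 624.7 -200.8  192. ] [603.    8.4 192. ] 0.10302690668154661
```

```bash
python3 -c "
from h import *
print(delta([674.5,-102.8,226],np.pi+.1))"
```

```text
[-0.0362  0.0035  0.1235 -0.0122]
```

```bash
python3 -m pendant '[-0.036,0.0035,0.03,-0.012, -0.036,0.0035,0.06,-0.012, -0.036,0.0035,0.085,-0.012, -0.036,0.0035,0.105,-0.012, -0.036,0.0035,0.1235,-0.012]' 0.078 30
python3 -m pendant '[0,0,0,0, 0,0,0,0, 0,0,0,0, 0,0,0,0]' 0.036 30
```

```text
time_s: 2.9
position: [674.3, -102.8, 225.3]
ee_rot: [0.157, -3.137, -0.0]
ft_force: [-1.1, -0.9, 0.4]
gripper_width: 77.8
finger_force: 0.0
time_s: 3.4
position: [673.8, -103.3, 228.4]
ee_rot: [0.157, -3.137, 0.002]
ft_force: [-6.0, -0.8, 3.9]
gripper_width: 39.2
finger_force: 32.0
```

```bash
python3 -m pendant '[0,0,0,0, 0,0,0,0]' 
python3 -m pendant '[0,0,0,0, 0,0,0,0, 0,0,-0.03,0, 0,0,-0.07,0, 0,0,-0.11,0]' 0.076
python3 -m pendant '[0.05,0,0,0, 0.075,0,0,0, 0.075,0,0,0]'
python3 - <<'E'
from h import *; import cv2
i=arm.camera_info('wrist'); np.save('w1.npy',[i['fx'],i['fy'],i['cx'],i['cy']]); np.save('w1m.npy',i['world_to_cam'])
cv2.imwrite('pics/w2.png',arm.read_camera('wrist')[:,:,::-1]); print(cur()[0]['position'])
print(delta([570.5,-125.5,184],np.pi+.1))
E
```

```text
time_s: 3.65
position: [673.8, -103.2, 228.4]
ee_rot: [0.157, -3.137, 0.002]
ft_force: [-5.4, -0.7, 4.1]
gripper_width: 39.2
finger_force: 32.0
time_s: 4.28
position: [674.8, -102.6, 337.8]
ee_rot: [-0.16, 3.137, 0.0]
ft_force: [0.4, -0.1, 0.5]
gripper_width: 76.2
finger_force: 0.0
time_s: 4.65
position: [599.2, -110.5, 337.6]
ee_rot: [-0.159, 3.136, -0.0]
ft_force: [0.3, 1.1, -0.3]
gripper_width: 76.1
finger_force: 0.0
[ 600.23909543 -110.45460305  337.32344683]
[ 0.0314 -0.0119  0.1533  0.0017]
```

View pics/w2.png

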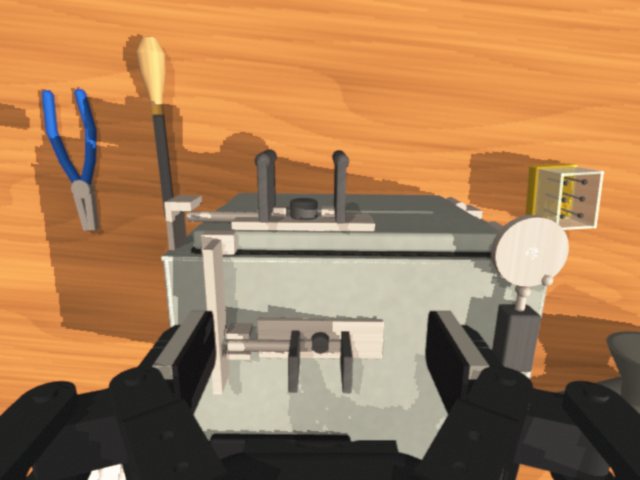

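The bolt wings now stand at columns 294 and 347, fully drawn (about 34 mm between centres). The latch beads are at about (266,156) and (341,156).

Run:
```python
from h import *
np.set_printoptions(precision=4,suppress=True)
f=np.load('w1.npy'); I=dict(fx=f[0],fy=f[1],cx=f[2],cy=f[3],world_to_cam=np.load('w1m.npy'))
w=lambda p:ray('wrist',p,I)
for z in(201,):
  a,b=plane(w((266,157)),z),plane(w((341,157)),z); print(a,b,(a+b)/2)
a,b=plane(w((266,221)),170),plane(w((341,221)),170); print('wing roots',a,b)
```

```text
[ 550.8516 -149.2597  201.    ] [ 546.0778 -102.91    201.    ] [ 548.4647 -126.0848  201.    ]
wing roots [ 599.2546 -150.0352  170.    ] [593.6697 -95.8121 170.    ]
```

```bash
python3 -m pendant '[0.031,-0.011,0.03,0, 0.031,-0.011,0.065,0, 0.031,-0.011,0.1,0, 0.031,-0.011,0.13,0, 0.031,-0.011,0.152,0]' 0.076
python3 -m pendant '[0,0,0,0, 0,0,0,0, 0,0,0,0, 0,0,0,0, 0,0,0,0]' 0.034 45
```

```text
time_s: 5.32
position: [571.2, -124.3, 182.7]
ee_rot: [0.161, -3.137, -0.001]
ft_force: [-0.0, 0.3, -0.5]
gripper_width: 75.7
finger_force: 0.0
time_s: 5.95
position: [571.2, -125.6, 186.1]
ee_rot: [-0.159, 3.135, -0.004]
ft_force: [-3.3, -4.9, 6.2]
gripper_width: 36.8
finger_force: 47.1
```

```bash
python3 -m pendant '[0.0148,0.0044,0,0.1, 0.0291,0.0103,0,0.2, 0.0427,0.0176,0,0.3, 0.0555,0.0262,0,0.4, 0.0674,0.0361,0,0.5]'
```

```text
time_s: 6.58
position: [502.1, -97.1, 186.2]
ee_rot: [0.623, 3.072, -0.004]
ft_force: [4.4, -7.2, -2.5]
gripper_width: 36.9
finger_force: 45.7
```

```bash
python3 -m pendant '[0.0148,0.0044,0,0.1, 0.0291,0.0103,0,0.2, 0.0427,0.0176,0,0.3, 0.0555,0.0262,0,0.4, 0.0674,0.0361,0,0.5]'
```

```text
time_s: 7.2
position: [452.9, -36.5, 186.0]
ee_rot: [1.366, 2.824, 0.0]
ft_force: [1.5, -3.6, 4.7]
gripper_width: 36.7
finger_force: 47.0
```

```bash
python3 -m pendant '[0.0148,0.0044,0,0.1, 0.0291,0.0103,0,0.2, 0.0427,0.0176,0,0.3, 0.0555,0.0262,0,0.4, 0.0674,0.0361,0,0.5]'
python3 -m pendant '[0,0,0,0, 0,0,0,0, 0,0,0,0]'
python3 - <<'E'
from h import *; import cv2
print(cur()[0]['position'],cur()[0]['q'])
cv2.imwrite('pics/t2.png',cv2.resize(arm.read_camera('top')[100:400,200:520,::-1],None,fx=2,fy=2,interpolation=2))
E
```

```text
time_s: 7.82
position: [439.6, 38.9, 186.0]
ee_rot: [2.022, 2.398, 0.003]
ft_force: [2.9, -5.8, 3.5]
gripper_width: 36.9
finger_force: 46.9
time_s: 8.2
position: [439.6, 38.4, 186.0]
ee_rot: [2.017, 2.403, 0.003]
ft_force: [1.4, -4.7, 7.6]
gripper_width: 36.6
finger_force: 47.6
[439.57223296  38.39246186 186.000448  ] [-7.98889426e-02  1.83382663e-01 -5.63537983e-01  8.19338940e-01
 -8.78797529e-04  1.31647767e+00]
```

View pics/t2.png

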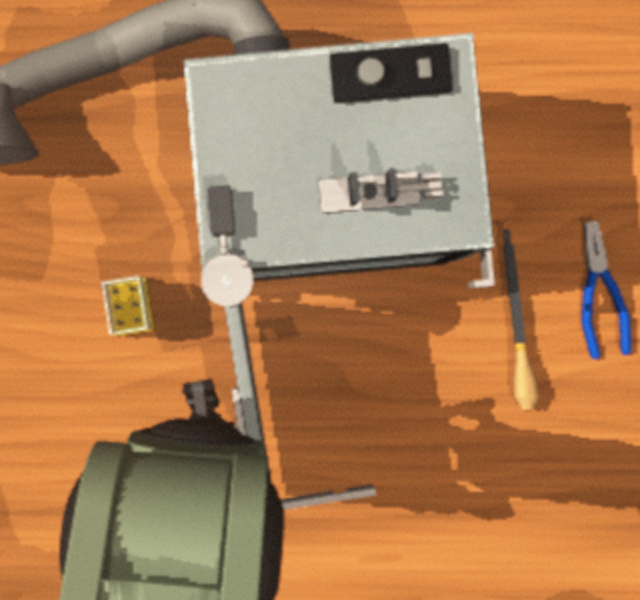

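The door stands about 86° open, from the hinge at (228,280) down the picture to the gripper. The file, the pliers and the bur box lie where they were.

```bash
python3 -c "
from rig import arm
print(arm.sign_off())"
```

```text
the job is handed in; nothing more can be done
None
```

The slide bolt is fully drawn and the door stands about 86° open, measured from the gripper's path around the hinge, with the gripper still holding the latch squeezed; the file, pliers and bur box are where they were, and the job is handed in (the judging result was not shown).

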